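# Seat a transducer block in the datum corner of a calibration shuttle

## Task

Push the blue carriage along its rail (its black ball knob can be gripped or pushed) until it snaps fully home at the red end stop; only then take the block with the brass stem from the rubber mat and set it flat on the carriage, its long side along the long brass stop. Slide it into the corner and press it firmly against both brass stops at once, and finish like that, still holding it pressed with the carriage home. Keep the block upright on the way, and leave the blue-stemmed block and all the other things on the bench where they are.

Things in the scene. Friction and masses are not known exactly. Their poses are not given: they have to be found in the camera images.
- carriage (a joint): Travel of the blue carriage along its rail, m: 0 at the start end, 0.130 fully home against the red end stop. It starts between 0 and 0.06. Growing values move it along the rail's +y. It slides with about 1 N of friction; 14 to 6 mm before home a spring detent resists with up to about 9 N, after which it snaps home and keeps it there (about 7 N to pull it out).
- rail: Fixed grey rail base, 120 mm wide (x) by 350 mm long (y), 18 mm thick, two steel rails up to z 34 mm. Origin at the centre of its underside, on the bench; x across the rail, y along it towards the red end stop (14 mm thick, top 44 mm above the bench), z up. It lies anywhere within some cm and turned up to 0.25 rad.
- knob (a point): Centre of the black ball knob, 28 mm diameter, on a 12 mm steel post on the carriage, 98 mm above the bench and 50 mm above the carriage plate; axes as the rail's. It stands 137 mm along -y and 45 mm along -x from the corner and travels with the carriage.
- corner (a point): Inner corner of the two brass stops at the carriage plate's top face, 48 mm above the bench; travels with the carriage; axes as the rail's. The blue plate (110 mm across x by 170 mm along y, 12 mm thick) reaches from here 100 mm along -x and 160 mm along -y, 10 mm along +x and +y. The block belongs in the quarter towards -x and -y: seated, its centre is 24 mm along -x and 32 mm along -y from the corner.
- long_stop (a point): Long brass stop on the carriage, 10 x 105 x 16 mm high, along y. The point is the centre of its working face, which looks along -x, 8 mm above the plate. Rigid on the carriage.
- short_stop (a point): Short brass stop on the carriage, 75 x 10 x 16 mm high, along x. The point is the centre of its working face, which looks along -y, 8 mm above the plate. Rigid on the carriage; pushing against it pushes the carriage towards home.
- block_grip (a point): Grip point on the square brass stem of the transducer block to be seated. Block: aluminium, 48 mm (x) by 64 mm (y, long side) by 28 mm high, about 0.3 kg; the stem is 24 x 24 mm in the middle of its top, 46 mm tall, sides parallel to the block's. The point lies on the stem's axis, 52 mm above the block's underside, 24 mm above the body's top face and 22 mm below the top of the stem. Starts upright on the mat. The block may be seated either way round (half turn).
- block: The same brass-stemmed block; origin at the centre of its underside, x along the 48 mm side, y along the 64 mm side, z up.
- mat: Fixed black rubber mat, 150 x 210 x 4 mm thick, origin at the centre of its underside; the two blocks stand on it side by side, about 110 mm apart, in either order.
- spare: Spare block of the same shape with a blue stem, also on the mat, origin at the centre of its underside. To be left alone.
- weight0: Loose steel disc weight, 80 mm diameter, 26 mm high with its hub; origin under its centre. To be left alone.
- weight1: Another such steel disc weight. To be left alone.
- wrench: Wrench, 160 mm long, lying on the bench. To be left alone.
- adaptor: Small round brass adaptor, 32 mm diameter, 36 mm high, standing on the bench. To be left alone.
- bottle: Clear bottle with a red cap, 56 mm diameter, 130 mm high. To be left alone.
There are look-alikes about, which are no part of the job. What is shaped like the block but turquoise is not meant.

How it is judged:
On the way, in this order (a step that is already met when the one before it is completed fails the run):
1. the carriage is home in its detent while the block is not yet on it (value of joint carriage above 0.126 m and horizontal distance between block_grip and corner above 0.1 m), for 0.2 s.
2. the block sits flat in the corner and is pressed on both stops (value of joint carriage above 0.126 m and contact force between block and long_stop above 2 N and contact force between block and short_stop above 2 N and angle between the y axis of block_grip and the y axis of corner, either way round below 0.06 rad and angle between block_grip's own z axis and vertical below 0.06 rad and z of block_grip in the frame of corner below 0.056 m and x of block_grip in the frame of corner above -0.03 m and y of block_grip in the frame of corner above -0.038 m and contact force between the fingers and block above 1 N), for 0.3 s.
At the end, for the whole second after the job is handed in: Carriage home (over 0.126 m); block flat on it (tilt under 0.06 rad, within 4 mm of the plate), in the corner (within 6 mm), long side along the long stop (0.06 rad), pressing each stop with over 2 N, fingers on the block with over 1 N, through the last second (all of step 2); the arm keeps its last pose, push and grip.
It fails at once if the blue-stemmed spare block was moved more than 25 mm (distance of spare from where it was at the start of the episode above 0.025 m).
It fails at once if a bystander (weight, wrench, adaptor, bottle) was moved more than 25 mm (distance of any of weight0, weight1, wrench, adaptor, bottle from where it was at the start of the episode above 0.025 m).
It fails at once if the block was tipped over (angle between block_grip's own z axis and vertical above 0.6 rad).
It also fails if it takes over 64 s, if anything falls off the work surface, if the arm or the gripper's body presses on something with over 40 N, if the wrist force passes 120 N, or if a joint passes its speed limit or range.

## Robot

A 7-joint arm with a two-finger parallel gripper is mounted at the origin on the work surface. World frame = base frame: x ahead of the robot, y to its left, z up, the work surface at z = 0. Lengths are in m, angles in rad, forces in N, time in s.
With the tool pointing down it reaches from about 0.425 to 0.925 m from the base axis. Payload 6.8 kg.
Tool frame: the origin (TCP) lies midway between the tips of the shut fingers; the grasp point (between the pads) lies 19 mm behind it; x points along the fingers, y is the direction in which the jaws open and shut, and the axes are right-handed (so a half turn about x gives the same grasp; the last joint's range is limited). The gripper opens to 85 mm and grips with 20 to 120 N. Pads are 22 mm wide; open, the fingers measure 114 mm over their backs; the gripper's body (76 mm by 85 mm) begins 54 mm behind the grasp point. The pads swing forward as they close: fully open they stand 13 mm farther back than shut.
Start: joints at [1.074, 0.477, 0.022, 1.555, -0.011, 1.109, -0.083], TCP at [0.256, -0.625, 0.231] pointing down, gripper open.
Joint ranges: [-2.96, 2.96], [-0.34, 2.1], [-1.41, 1.46], [0.24, 2.44], [-1.37, 4.51], [0.17, 1.92], [-2.96, 2.96]. Speed limits (rad/s): [2.39, 2.39, 3.14, 3.14, 3.14, 3.14, 3.14].

## Interface

Orientations are given as a rotation vector (axis times angle).
In Python, from bench import r, viewer, nets gives the robot as it stands.
- The arm moves only by the shell command python3 -m pendant 'ROWS' [FORCE]. ROWS is JSON, one flat list of numbers, 5 for each row, row after row: the finger opening in mm, from 0 to 85.4, then the shift along the tool's x, y, z in mm, then the turn about the tool's x in rad. A call has 1 to 20 rows; each row shifts and turns the commanded pose from where the row before left it, along the tool's axes as they then stand; what a row does not reach is not made up. A row lasts 1/8 s, in which the tool goes at most 62.5 mm and 10.7 degrees, less where a joint would pass 70% of its speed; a pose out of reach is approached as far as the arm can. A call with a gripper value outside its range is refused whole. The fingers move at their own pace and stop on an object; FORCE is the grip in N (left out, the last holds). Time passes only in rows, so rows that do not move let the fingers close. It gives the time, the measured TCP pose, the force and the opening at its end, in the units of the state.
- r.get_obs(): the state, without advancing time (a new reading comes with each control period).
- viewer.grab_frame(name): name is "scene" or "top" or "wrist"; returns (picture, depth): 400x640x3 uint8, red, green, blue; 400x640 float32, m along the optical axis (not along the pixel's ray), 0 where there is no reading.
- viewer.calibration(name): a dict with "mtx" (3x3 intrinsics, pixels), "world_to_cam" (4x4, takes a point from world to camera coordinates). Camera axes: x right, y up, looking along -z (the intrinsics and any distortion apply to the point x, -y, -z); pixel columns grow to the right and rows downward; lengths in m; the calibration is good to about 2 mm. A picture is of the moment at which its call begins: read the wrist's pose just before it. calibration takes no time and is no camera call; for the wrist camera it gives the pose at the moment of the call.
- r.hand_in(): hands the job in, once; it reports no verdict.
Trained networks look in the newest picture that a camera, given by its name, has taken for a name from the list of things; names that differ only in an ending like _2 or _b are one class to them, and where a whole thing is asked for, a point or a joint stands for the part that bears it (a point fixed in the world has none). Each returns a list of dicts, best first, with "score" (0 to 1); they miss things now and then, are a little off and sometimes report something else, mostly with a low value. They report only what shows in the picture. A call takes as long as a camera call. They do not tell look-alikes from the thing itself.
- nets.look_for(name, camera): "location" ([x, y, z] in m, in world coordinates, good to about 4 mm: the middle of the surface that is visible of it).
- nets.silhouettes(name, camera): "mask" (400x640 bool, what is visible of it).
The state is a dict: "clock": time; "joints": joint angles; "qvel": joint speeds; "tau": joint torques, N m; "tcp_pos": TCP position; "orientation": TCP orientation; "contact_force": force on the tool from outside, world axes, zero at the start; "moment": the same for the moment, N m; "grip_width": finger opening in m.
Only numpy, scipy, OpenCV 4.12 (cv2) and the standard library are available. Lean on these libraries where they do the work, as an engineer would, in place of code of your own. Each camera call takes 0.05 s, during which the arm holds its last target. There are 200 camera calls.

## Working session

There is one attempt and no reset: what is moved stays moved. The work goes in short steps, Python scripts to look and compute and a shell command to move; the robot and the scene stay as the last step left them, time stands still between calls to the robot, and variables do not carry over. Pictures are saved under pics/ and viewed, about 8 in all and at most 12, crops included, and the job is handed in when it is done.

```bash
ls; mkdir -p pics
cat > h.py <<'E'
import numpy as np, cv2
from scipy.spatial.transform import Rotation as R
from bench import r, viewer, nets
def save(name,fn):
    im,d=viewer.grab_frame(name); cv2.imwrite('pics/'+fn,im[:,:,::-1]); return im,d
def pts(name,d,mask=None):
    c=viewer.calibration(name); K=c['mtx']; T=np.linalg.inv(c['world_to_cam'])
    v,u=np.nonzero((d>0) if mask is None else (mask&(d>0)))
    z=d[v,u]; n=cv2.undistortPoints(np.stack([u,v],1).astype(float).reshape(-1,1,2),K,np.array(c.get('dist',np.zeros(5)),float)).reshape(-1,2)
    p=np.stack([n[:,0]*z,-n[:,1]*z,-z,np.ones_like(z)],1)
    return (p@T.T)[:,:3],u,v
E
python3 - <<'E'
from h import *
o=r.get_obs(); print({k:np.round(v,3) for k,v in o.items()}); print(R.from_rotvec(o['orientation']).as_matrix().round(3))
print(viewer.calibration('top').keys())
for cam in ['top','scene']:
    im,d=save(cam,cam+'0.png'); np.save(cam+'d.npy',d)
    for n in ['knob','block_grip','block','spare','rail','corner','long_stop','short_stop','mat','weight0','wrench','adaptor','bottle']:
        print(cam,n,[(np.round(x['location'],3).tolist(),round(x['score'],2)) for x in nets.look_for(n,cam)][:4])
E
```

```text
pics
{'clock': np.float64(0.0), 'joints': array([ 1.074,  0.478,  0.022,  1.556, -0.011,  1.109, -0.083]), 'qvel': array([ 0.001, -0.   , -0.001, -0.001, -0.002,  0.001,  0.001]), 'tau': array([-0.0000e+00, -5.9644e+01,  1.6080e+00, -2.8120e+01,  1.2000e-02,
        9.0000e-03,  0.0000e+00]), 'tcp_pos': array([ 0.256, -0.624,  0.23 ]), 'orientation': array([ 2.008,  0.397, -2.009]), 'contact_force': array([ 0.092,  0.772, -0.471]), 'moment': array([ 0.   , -0.022,  0.047]), 'grip_width': np.float64(0.086)}
[[-0.001  0.379 -0.925]
 [ 0.002 -0.925 -0.379]
 [-1.    -0.002  0.   ]]
dict_keys(['mtx', 'world_to_cam'])
top knob [([0.546, -0.168, 0.042], 0.9)]
top block_grip [([0.522, 0.216, 0.033], 0.64), ([0.345, 0.069, 0.03], 0.61)]
top block [([0.343, 0.074, 0.029], 0.84), ([0.523, 0.217, 0.033], 0.62), ([0.531, 0.281, 0.006], 0.25)]
top spare [([0.546, 0.33, 0.035], 0.77)]
top rail [([0.549, -0.106, 0.028], 0.85)]
top corner [([0.542, -0.168, 0.045], 0.85)]
top long_stop [([0.545, -0.164, 0.05], 0.63)]
top short_stop [([0.547, -0.167, 0.048], 0.79)]
top mat [([0.67, -0.414, 0.085], 0.74
[... 380 characters left out ...]
e block_grip [([0.537, 0.216, 0.027], 0.86), ([0.35, 0.069, 0.027], 0.81)]
scene block [([0.536, 0.212, 0.028], 0.69), ([0.352, 0.065, 0.028], 0.65)]
scene spare [([0.558, 0.322, 0.032], 0.97)]
scene rail [([0.568, -0.146, 0.037], 0.6)]
scene corner [([0.555, -0.179, 0.046], 0.85), ([0.804, 0.012, 0.016], 0.44)]
scene long_stop [([0.557, -0.175, 0.048], 0.83)]
scene short_stop []
scene mat [([0.567, 0.264, 0.002], 0.89)]
scene weight0 [([0.541, -0.437, 0.017], 0.8), ([0.445, -0.397, 0.009], 0.68)]
scene wrench [([0.763, 0.196, 0.003], 0.57)]
scene adaptor [([0.803, 0.011, 0.019], 0.75), ([0.691, -0.433, 0.082], 0.54), ([0.568, 0.265, 0.002], 0.51)]
scene bottle [([0.692, -0.431, 0.08], 0.6)]
```

View pics/top0.png

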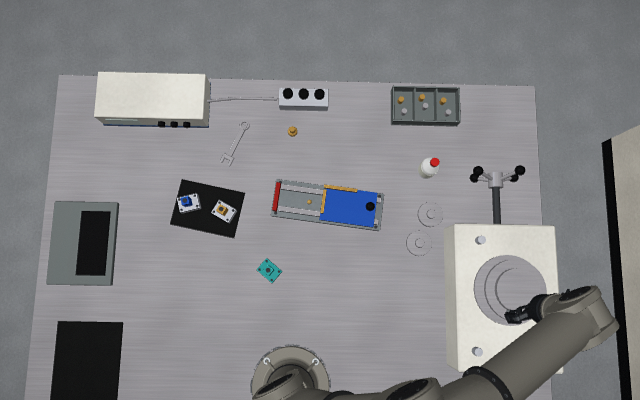

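Run:
```python
from h import *
d=np.load('topd.npy'); im=cv2.imread('pics/top0.png')[:,:,::-1].astype(int)
p,u,v=pts('top',d); c=im[v,u]
def show(n,m):
    q=p[m]; 
    if len(q)<5: print(n,len(q)); return
    rc=cv2.minAreaRect(q[:,:2].astype(np.float32)); print(n,len(q),np.median(q,0).round(4),'rect',np.round(rc[0],4),np.round(rc[1],4),round(rc[2],1))
near=lambda x,y,s:(abs(p[:,0]-x)<s)&(abs(p[:,1]-y)<s)
print('table z',np.median(p[:,2]))
show('knob',near(.55,-.2,.25)&(p[:,2]>.075)&(p[:,2]<.125)&(c.sum(1)<150))
m=near(.55,-.17,.15)&(p[:,2]>.042)&(p[:,2]<.054); show('plate z',m); show('plate blue',m&(c[:,2]>c[:,0]+30))
show('stops',near(.55,-.17,.15)&(p[:,2]>.058)&(p[:,2]<.07))
show('rail',near(.55,-.1,.28)&(p[:,2]>.012)&(p[:,2]<.024))
for n,x,y in [('A',.523,.217),('T',.345,.07),('S',.546,.33)]:
    show(n+' stem',near(x,y,.05)&(p[:,2]>.07)&(p[:,2]<.085)); show(n+' body',near(x,y,.05)&(p[:,2]>.026)&(p[:,2]<.037))
    print(np.median(c[near(x,y,.05)&(p[:,2]>.07)&(p[:,2]<.085)],0),np.median(c[near(x,y,.05)&(p[:,2]>.026)&(p[:,2]<.037)],0))
```

```text
table z -0.0019024501889728374
knob 65 [ 0.5396 -0.2287  0.1078] rect [ 0.5403 -0.2299] [0.0248 0.0248] 89.6
plate z 1494 [ 0.5427 -0.1706  0.0479] rect [ 0.5442 -0.166 ] [0.1824 0.1128] 88.3
plate blue 1487 [ 0.5426 -0.1706  0.0479] rect [ 0.5478 -0.1678] [0.1702 0.1105] 83.8
stops 169 [ 0.5957 -0.1063  0.0632] rect [ 0.5627 -0.1367] [0.1042 0.0889] 82.9
rail 1561 [ 0.5531 -0.0324  0.0179] rect [ 0.5583 -0.1006] [0.5401 0.557 ] 0.3
A stem 61 [0.5253 0.223  0.0777] rect [0.5258 0.2236] [0.0243 0.0229] 60.1
A body 196 [0.5213 0.2165 0.0314] rect [0.5255 0.2232] [0.0653 0.0477] 61.1
[168. 131.  66.] [189. 191. 199.]
T stem 57 [0.3439 0.074  0.0746] rect [0.344  0.0748] [0.023  0.0232] 48.6
T body 164 [0.3424 0.073  0.0296] rect [0.3436 0.0742] [0.0627 0.0471] 51.8
[ 50. 145. 143.] [ 49. 154. 152.]
S stem 67 [0.5498 0.3342 0.0779] rect [0.5498 0.3353] [0.0237 0.0244] 15.3
S body 192 [0.5453 0.3259 0.0315] rect [0.549  0.3354] [0.0492 0.0644] 14.7
[ 39.  75. 158.] [188.  190.  197.5]
```

The top view shows the brass-stem block at (224,210), the spare at (188,202), the turquoise decoy at (269,270), the knob at (370,206) and the red stop at (277,197). The depth fits agree with these positions: rail yaw is about -6.2° and the corner is at about (0.601, -0.098). First I move above the knob with the jaws along the rail.

```bash
python3 -m pendant '[85,0,0,0,0.166, 85,0,0,0,0.166, 85,0,0,0,0.166, 85,0,-35,-20,0, 85,0,-35,-20,0, 85,0,-35,-20,0, 85,0,-35,-20,0, 85,0,-35,-20,0, 85,0,-35,-20,0, 85,0,-35,-20,0, 85,0,-35,-20,0, 85,0,-35,-20,0, 85,0,-35,-20,0, 85,0,-35,-20,0, 85,0,-38,-20,0, 85,0,0,0,0]' 40
cat >> h.py <<'E'
RX=np.array([np.cos(-.108),np.sin(-.108),0]); RY=np.array([-RX[1],RX[0],0])
def go(t,yaw_y=None):
    "needed shift in tool axes, mm, and tool y heading"
    o=r.get_obs(); M=R.from_rotvec(o['orientation']).as_matrix(); d=M.T@(np.array(t)-o['tcp_pos'])*1000
    print('tcp',o['tcp_pos'].round(4),'F',o['contact_force'].round(1),'w',round(float(o['grip_width']),4),'t',o['clock'],'shift',d.round(1),'tool y deg',np.degrees(np.arctan2(M[1,1],M[0,1])).round(2),'x',M[:,0].round(3))
    if yaw_y is not None: # turn about tool x (down) = -world yaw
        a=np.degrees(np.arctan2(M[1,1],M[0,1])); print('turn', np.radians(-((yaw_y-a+90)%180-90)).round(4))
E
python3 - <<'E'
from h import *
go([.5406,-.2297,.085],-96.2)
im,d=save('top','top1.png'); p,u,v=pts('top',d); c=im[v,u].astype(int)
red=(c[:,0]>c[:,1]+80)&(c[:,0]>c[:,2]+80)&(p[:,2]<.06)&(p[:,2]>.03)
print(cv2.minAreaRect(p[red][:,:2].astype(np.float32)),np.median(p[red],0))
E
```

```text
clock: 3.4
tcp_pos: [0.5429, -0.2259, 0.2313]
orientation: [-2.169, 0.109, 2.167]
contact_force: [0.2, -0.4, -0.7]
grip_width: 0.0848
tcp [ 0.5429 -0.2259  0.2313] F [ 0.2 -0.4 -0.7] w 0.0848 t 3.4 shift [146.3   4.3   2. ] tool y deg -95.86 x [ 0.001  0.002 -1.   ]
turn 0.0059
((0.5742411017417908, 0.05956907570362091), (0.01312550064176321, 0.08830344676971436), 83.27582550048828) [0.57490595 0.05914196 0.0435754 ]
```

```bash
python3 -m pendant '[85,30,4,2,0, 85,30,0,0,0, 85,30,0,0,0, 85,30,0,0,0, 85,28,0,0,0, 20,0,0,0,0, 20,0,0,0,0, 20,0,0,0,0, 20,0,0,0,0, 20,0,0,0,0, 20,0,0,0,0]' 40
python3 -c "
from h import *
go([.5406,-.2297,.083],-96.2)"
```

```text
clock: 4.82
tcp_pos: [0.5397, -0.2302, 0.0853]
orientation: [-2.167, 0.111, 2.163]
contact_force: [-2.3, 10.0, 9.4]
grip_width: 0.0257
tcp [ 0.5397 -0.2302  0.0853] F [-2.3 10.   9.4] w 0.0257 t 4.825 shift [ 2.4 -0.5 -0.8] tool y deg -96.09 x [ 0.002  0.004 -1.   ]
turn 0.0019
```

```bash
python3 -m pendant '[20,0,-10,0,0, 20,0,-10,0,0, 20,0,-10,0,0, 20,0,-10,0,0, 20,0,-10,0,0, 20,0,-10,0,0, 20,0,-10,0,0, 20,0,-10,0,0, 20,0,-10,0,0, 20,0,-10,0,0, 20,0,-10,0,0, 20,0,-8,0,0, 20,0,0,0,0]' 60
python3 - <<'E'
from h import *
go([.5406,-.2297,.083],-96.2); o=r.get_obs(); print('along rail from start',(o['tcp_pos']-np.array([.5397,-.2302,.085]))@RY)
im,d=save('top','top2.png'); p,u,v=pts('top',d); c=im[v,u].astype(int)
m=(p[:,2]>.042)&(p[:,2]<.054)&(c[:,2]>c[:,0]+30)&(abs(p[:,0]-.56)<.12)&(abs(p[:,1]+.05)<.2)
print(cv2.minAreaRect(p[m][:,:2].astype(np.float32)))
E
```

```text
clock: 6.45
tcp_pos: [0.5534, -0.116, 0.0855]
orientation: [-2.171, 0.117, 2.16]
contact_force: [0.5, 1.1, 6.5]
grip_width: 0.0248
tcp [ 0.5534 -0.116   0.0855] F [0.5 1.1 6.5] w 0.0248 t 6.45 shift [  2.4 114.4   0.4] tool y deg -96.2 x [ 0.005  0.    -1.   ]
turn -0.0
along rail from start 0.11502688592961946
((0.5603394508361816, -0.025564119219779968), (0.11087504774332047, 0.10162606090307236), 82.85472869873047)
```

```bash
python3 -m pendant '[20,0,-4,0,0, 20,0,-4,0,0, 20,0,-4,0,0, 20,0,-4,0,0, 20,0,0,0,0]'
python3 - <<'E'
from h import *
go([.5406,-.2297,.083],-96.2); o=r.get_obs(); print('along rail from start',(o['tcp_pos']-np.array([.5397,-.2302,.085]))@RY)
E
python3 -m pendant '[20,0,-4,0,0, 20,0,-3,0,0, 20,0,0,0,0]'
python3 - <<'E'
from h import *
go([.5406,-.2297,.083],-96.2); o=r.get_obs(); print('along rail from start',(o['tcp_pos']-np.array([.5397,-.2302,.085]))@RY)
im,d=save('top','top3.png')
save('scene','scene3.png')
E
```

```text
clock: 7.12
tcp_pos: [0.5547, -0.1051, 0.0856]
orientation: [-2.171, 0.126, 2.159]
contact_force: [0.8, -6.4, 5.5]
grip_width: 0.025
tcp [ 0.5547 -0.1051  0.0856] F [ 0.8 -6.4  5.5] w 0.025 t 7.125 shift [  3.  125.4  -0. ] tool y deg -96.46 x [ 0.005 -0.004 -1.   ]
turn -0.0046
along rail from start 0.1260231922881136
clock: 7.5
tcp_pos: [0.5552, -0.1007, 0.0856]
orientation: [-2.172, 0.131, 2.16]
contact_force: [0.7, -15.1, 3.9]
grip_width: 0.0251
tcp [ 0.5552 -0.1007  0.0856] F [  0.7 -15.1   3.9] w 0.0251 t 7.5 shift [  3.4 129.8  -0.2] tool y deg -96.54 x [ 0.005 -0.007 -1.   ]
turn -0.0059
along rail from start 0.13041296252567924
```

View pics/scene3.png

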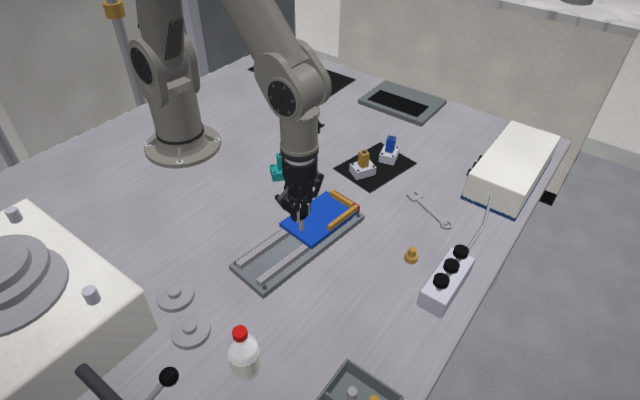

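```bash
python3 -m pendant '[20,0,-3,0,0, 20,0,-3,0,0, 20,0,0,0,0]'
python3 - <<'E'
from h import *
go([.5406,-.2297,.083],-96.2); o=r.get_obs(); print('along rail from start',(o['tcp_pos']-np.array([.5397,-.2302,.085]))@RY)
im,d=save('top','top4.png'); p,u,v=pts('top',d); c=im[v,u].astype(int)
near=(abs(p[:,0]-.56)<.12)&(abs(p[:,1]+.0)<.16)
def edge(m): q=p[m]@RY; return np.percentile(q,[1,50,99]).round(4),m.sum()
print('red',edge(near&(c[:,0]>c[:,1]+80)&(c[:,0]>c[:,2]+80)&(p[:,2]<.06)&(p[:,2]>.03)))
print('plate',edge(near&(p[:,2]>.042)&(p[:,2]<.054)&(c[:,2]>c[:,0]+30)))
print('stops',edge(near&(p[:,2]>.058)&(p[:,2]<.07)&(c[:,0]>c[:,2]+40)))
E
```

```text
clock: 7.98
tcp_pos: [0.5552, -0.1005, 0.0856]
orientation: [-2.172, 0.142, 2.161]
contact_force: [0.4, -27.7, 3.5]
grip_width: 0.025
tcp [ 0.5552 -0.1005  0.0856] F [  0.4 -27.7   3.5] w 0.025 t 7.975 shift [  4.2 130.   -0.7] tool y deg -96.78 x [ 0.004 -0.013 -1.   ]
turn -0.0102
along rail from start 0.1306168146770512
red (array([0.1146, 0.1208, 0.1273]), np.int64(113))
plate (array([0.0054, 0.0565, 0.1016]), np.int64(788))
stops (array([0.0218, 0.0963, 0.1065]), np.int64(144))
```

```bash
python3 -m pendant '[20,0,6,0,0, 20,0,5,0,0, 85,0,0,0,0, 85,0,0,0,0, 85,0,0,0,0, 85,-40,0,0,0, 85,-40,0,0,0, 85,-40,0,0,0, 85,0,-40,8,0.132, 85,0,-40,0,0.132, 85,0,-40,0,0.132]'
python3 - <<'E'
from h import *
go([.5257,.2234,.16],61.1)
im,d=save('top','top5.png'); p,u,v=pts('top',d); c=im[v,u].astype(int)
near=(abs(p[:,0]-.56)<.12)&(abs(p[:,1]-0.)<.16)
print(cv2.minAreaRect(p[near&(p[:,2]>.042)&(p[:,2]<.054)&(c[:,2]>c[:,0]+30)][:,:2].astype(np.float32)))
k=near&(p[:,2]>.09)&(p[:,2]<.125)&(c.sum(1)<150); print('knob',cv2.minAreaRect(p[k][:,:2].astype(np.float32)))
E
```

```text
clock: 9.4
tcp_pos: [0.5732, 0.0192, 0.2034]
orientation: [-1.935, 0.504, 1.936]
contact_force: [-0.3, 0.7, -0.2]
grip_width: 0.0853
tcp [0.5732 0.0192 0.2034] F [-0.3  0.7 -0.2] w 0.0853 t 9.4 shift [  43.4 -155.1  141.1] tool y deg -119.18 x [-0. -0. -1.]
turn -0.005
((0.5588489174842834, -0.07486063987016678), (0.0980251282453537, 0.11022699624300003), 83.25796508789062)
knob ((0.55564945936203, -0.10035469383001328), (0.02271178737282753, 0.024213487282395363), 31.770662307739258)
```

```bash
python3 -m pendant '[85,0,-39,35,-0.005, 85,0,-39,35,0, 85,0,-39,35,0, 85,0,-38,36,0, 85,0,0,0,0, 85,0,0,0,0]'
python3 - <<'E'
from h import *
go([.5257,.2234,.04],61.1)
im,d=save('wrist','w6.png'); p,u,v=pts('wrist',d); c=im[v,u].astype(int)
near=np.hypot(p[:,0]-.5257,p[:,1]-.2234)<.045
for n,lo,hi in [('stem',.07,.086),('body',.026,.037)]:
    m=near&(p[:,2]>lo)&(p[:,2]<hi); print(n,m.sum(), np.median(p[m],0).round(4) if m.sum() else '',cv2.minAreaRect(p[m][:,:2].astype(np.float32)) if m.sum()>5 else '')
E
```

```text
clock: 10.2
tcp_pos: [0.5243, 0.221, 0.2031]
orientation: [-1.942, 0.496, 1.942]
contact_force: [-0.1, -0.2, 0.2]
grip_width: 0.085
tcp [0.5243 0.221  0.2031] F [-0.1 -0.2  0.2] w 0.085 t 10.2 shift [ 1.631e+02 -2.900e+00 -1.000e-01] tool y deg -118.62 x [-0.    -0.001 -1.   ]
turn 0.0048
stem 860 [0.5276 0.223  0.078 ] ((0.5265482664108276, 0.22377467155456543), (0.02365919202566147, 0.024676332250237465), 61.4091796875)
body 2273 [0.5324 0.2167 0.0319] ((0.5266293287277222, 0.22355403006076813), (0.06415759027004242, 0.04799126833677292), 61.16228485107422)
```

View pics/w6.png

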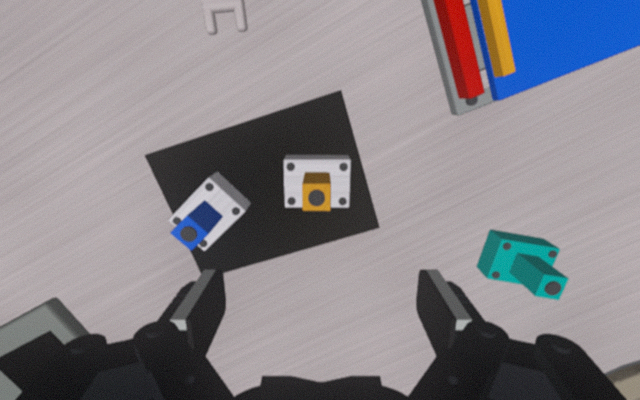

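```bash
python3 -m pendant '[85,30,-3.5,-0.7,0.005, 85,40,0,0,0, 85,40,0,0,0, 85,35,0,0,0, 85,16,0,0,0, 10,0,0,0,0, 10,0,0,0,0, 10,0,0,0,0, 10,0,0,0,0, 10,0,0,0,0, 10,0,0,0,0]' 70
python3 -c "
from h import *
go([.5265,.2237,.041],61.1)"
```

```text
clock: 11.62
tcp_pos: [0.5274, 0.2245, 0.0436]
orientation: [-1.939, 0.499, 1.936]
contact_force: [-2.0, -0.7, 6.3]
grip_width: 0.0229
tcp [0.5274 0.2245 0.0436] F [-2.  -0.7  6.3] w 0.0229 t 11.625 shift [2.6 1.1 0.4] tool y deg -118.96 x [ 0.002  0.001 -1.   ]
turn -0.001
```

```bash
python3 -m pendant '[10,-30,0,0,0, 10,-30,0,0,0, 10,-30,0,0,-0.130, 10,-27,0,0,-0.130, 10,0,0,0,-0.130, 10,0,28,-9,0, 10,0,28,-9,0, 10,0,28,-9,0, 10,0,28,-9,0, 10,0,28,-10,0, 10,0,28,-10,0, 10,0,28,-10,0, 10,0,30,-10,0, 10,0,0,0,0, 10,0,0,0,0]'
python3 - <<'E'
from h import *
go([.5772,-.0088,.091],83.4)
im,d=save('wrist','w7.png'); p,u,v=pts('wrist',d); c=im[v,u].astype(int)
near=(np.hypot(p[:,0]-.6,p[:,1]+.0)<.14); br=near&(p[:,2]>.055)&(p[:,2]<.068)&(c[:,0]>c[:,2]+50)
q=p[br]; print(len(q)); print(cv2.minAreaRect(q[:,:2].astype(np.float32)) if len(q)>5 else '')
rx=np.array([.9934,-.1147,0]);ry=np.array([.1147,.9934,0]); co=np.array([.616,.031,0])
l=np.c_[(q-co)@rx,(q-co)@ry]
L=l[(l[:,1]<-15e-3)]; S=l[l[:,0]<-15e-3]
if len(L): print('long x',np.percentile(L[:,0],[2,50,98]).round(4), np.polyfit(L[:,1],L[:,0],1))
if len(S): print('short y',np.percentile(S[:,1],[2,50,98]).round(4), np.polyfit(S[:,0],S[:,1],1))
save('scene','s7.png')
E
```

```text
clock: 13.5
tcp_pos: [0.5757, -0.0085, 0.159]
orientation: [-2.161, 0.124, 2.163]
contact_force: [-0.7, 0.8, -3.8]
grip_width: 0.0231
tcp [ 0.5757 -0.0085  0.159 ] F [-0.7  0.8 -3.8] w 0.0231 t 13.5 shift [68.   0.2 -1.6] tool y deg -96.59 x [-0.001  0.    -1.   ]
turn 0.0001
3132
((0.5778951048851013, -0.006593100726604462), (0.10505866259336472, 0.08918367326259613), 83.26956939697266)
long x [0.0012 0.0063 0.0109] [0.00210552 0.00634624]
short y [0.0004 0.0068 0.0103] [-0.0843658   0.00289809]
```

View pics/w7.png

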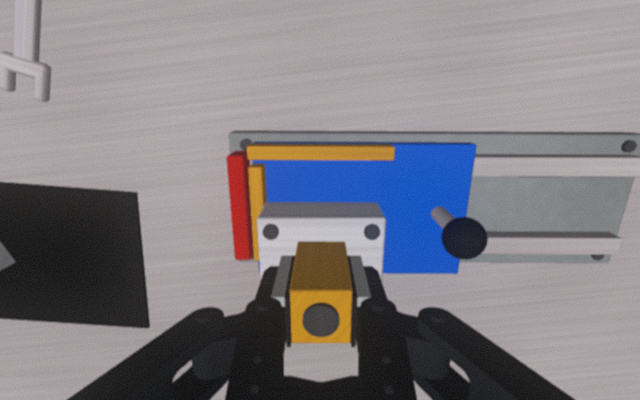

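```bash
python3 -m pendant '[10,22,0,0,0, 10,22,0,0,0, 10,18,0,0,0, 10,4,0,0,0, 10,2,0,0,0, 10,0,0,0,0]' 90
python3 -m pendant '[10,2,0,0,0, 10,2,0,0,0, 10,0,0,0,0]'
```

```text
clock: 14.35
tcp_pos: [0.5767, -0.0089, 0.0919]
orientation: [-2.163, 0.124, 2.161]
contact_force: [1.4, -0.5, -4.4]
grip_width: 0.0227
clock: 14.72
tcp_pos: [0.5765, -0.009, 0.0877]
orientation: [-2.163, 0.125, 2.161]
contact_force: [-0.9, -0.5, 0.4]
grip_width: 0.023
```

```bash
python3 -m pendant '[10,0,-4,-4,0, 10,0,-4,-4,0, 10,0,-2,-2,0, 10,0,-2,-2,0, 10,0,-2,-2,0, 10,0,0,0,0]' 100
python3 -c "
from h import *
go([.5885,.002,.0876],83.4); o=r.get_obs(); print(o['contact_force']@RX,o['contact_force']@RY)"
```

```text
clock: 15.48
tcp_pos: [0.5905, 0.001, 0.0878]
orientation: [-2.16, 0.13, 2.165]
contact_force: [-7.7, -6.1, 10.1]
grip_width: 0.0231
tcp [0.5905 0.001  0.0878] F [-7.7 -6.1 10.1] w 0.0231 t 15.475 shift [ 0.2 -0.7  2.1] tool y deg -96.69 x [-0.003 -0.003 -1.   ]
turn -0.0016
-6.987270949119161 -6.931937242698175
```

```bash
python3 -m pendant '[10,0,-2,-2,0, 10,0,-2,-2,0, 10,0,-1,-1,0, 10,0,0,0,0, 10,0,0,0,0]'
python3 - <<'E'
from h import *
go([.5885,.002,.0876],83.4); o=r.get_obs(); print(o['contact_force']@RX,o['contact_force']@RY,o['moment'])
save('wrist','w8.png'); im,d=save('top','top8.png'); p,u,v=pts('top',d); c=im[v,u].astype(int)
k=(abs(p[:,0]-.556)<.05)&(abs(p[:,1]+.1)<.05)&(p[:,2]>.09)&(p[:,2]<.125)&(c.sum(1)<150); print('knob',cv2.minAreaRect(p[k][:,:2].astype(np.float32)))
E
```

```text
clock: 16.1
tcp_pos: [0.5911, 0.0012, 0.0878]
orientation: [-2.15, 0.139, 2.177]
contact_force: [-22.2, -14.2, 26.5]
grip_width: 0.023
tcp [0.5911 0.0012 0.0878] F [-22.2 -14.2  26.5] w 0.023 t 16.1 shift [ 0.3 -0.4  2.6] tool y deg -96.85 x [-0.013 -0.008 -1.   ]
turn -0.0043
-20.521400275632555 -16.51693273802288 [-2.75656834  4.92651583  0.12309752]
knob ((0.5558094382286072, -0.10062721371650696), (0.02402244322001934, 0.023963965475559235), 43.77766036987305)
```

View pics/w8.png

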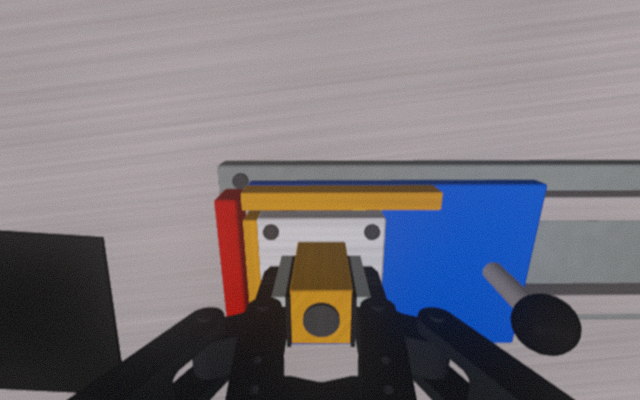

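```bash
python3 -m pendant '[10,-1,-2,0,0, 10,0,-1,0,0, 10,0,0,0,0, 10,0,0,0,0, 10,0,0,0,0, 10,0,0,0,0, 10,0,0,0,0, 10,0,0,0,0]'
python3 - <<'E'
from h import *
go([.5885,.002,.0876],83.4); o=r.get_obs(); print(o['contact_force']@RX,o['contact_force']@RY,o['moment'])
im,d=save('wrist','w9.png'); p,u,v=pts('wrist',d); c=im[v,u].astype(int)
near=(np.hypot(p[:,0]-.6,p[:,1]+.0)<.12)
rx=np.array([.9934,-.1147,0]);ry=np.array([.1147,.9934,0]); co=np.array([.616,.031,0]); l=np.c_[(p-co)@rx,(p-co)@ry]
b=near&(abs(p[:,2]-.076)<.004)&(c.min(1)>130)&(np.ptp(c,axis=1)<30)&(l[:,0]<.01)&(l[:,0]>-.06)&(l[:,1]>-.08)&(l[:,1]<.01)
print('body',b.sum(),np.percentile(l[b],[1,99],axis=0).round(4)); q=p[b]; A=np.c_[q[:,:2],np.ones(len(q))]; print('plane',np.linalg.lstsq(A,q[:,2],rcond=None)[0].round(3),np.median(q[:,2]))
br=near&(p[:,2]>.058)&(p[:,2]<.068)&(c[:,0]>c[:,2]+50)
L=l[br&(l[:,1]<-.02)];S=l[br&(l[:,0]<-.02)&(l[:,1]>-.01)]; print('long face x',np.percentile(L[:,0],[1,99]) if len(L) else '','short face y',np.percentile(S[:,1],[1,99]) if len(S) else '')
E
```

```text
clock: 17.2
tcp_pos: [0.5911, 0.0014, 0.088]
orientation: [-2.15, 0.144, 2.179]
contact_force: [-20.4, -18.6, 20.9]
grip_width: 0.0228
tcp [0.5911 0.0014 0.088 ] F [-20.4 -18.6  20.9] w 0.0228 t 17.2 shift [ 0.4 -0.3  2.6] tool y deg -96.93 x [-0.014 -0.011 -1.   ]
turn -0.0057
-18.293419641132207 -20.701690119917323 [-4.00380322  4.49215863  0.3006165 ]
body 4164 [[-0.0276 -0.063 ]
 [ 0.0009 -0.0008]]
plane [-0.02  -0.014  0.088] 0.07602050427546832
long face x [0.00103119 0.01102801] short face y [0.00224323 0.00973231]
```

```bash
python3 -c "
from h import *
print(r.hand_in()); go([.5885,.002,.0876],83.4)"
```

```text
the job is handed in; nothing more can be done
None
the job is handed in; nothing more can be done
```

I pushed the carriage home, then seated the brass-stemmed block in the corner, and handed in with the gripper still pressing it against both brass stops. The hand-in gives no verdict, so the figures below are my own last readings.

- **Carriage:** I gripped the knob and pushed it 130 mm, until it stopped dead with 28 N against it. After the block was pressed in, the knob stood within 1 mm of that spot.
- **Press:** The tool read about 18 N towards the long stop and 21 N towards the short stop. These include plate friction, so the forces on the stops themselves are somewhat lower; I had no direct reading of them.
- **Block pose:** It is tilted about 0.024 rad (limit 0.06). The tool's heading is within 0.01 rad of the rail's. In the wrist picture, one edge lies on the long stop.
- **One mismatch:** The depth data left a gap of about 1 to 3 mm to the short stop. I took this for measuring noise, because 3 mm of extra push only raised the force there and moved the tool 0.2 mm.
- **Corner position:** My camera estimate of the corner was also about 2.6 mm off across the rail from where the block actually stopped.
- **Other objects and time:** I did not touch the spare or the other things, but I did not measure them again at the end. The job took about 17 s of the 64 s allowed.

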